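Empty the ball-knob dispenser

ROBOT

A 7-joint arm with a two-finger parallel gripper is mounted at the origin on the work surface. World frame = base frame: x ahead of the robot, y to its left, z up, the work surface at z = 0. Lengths are in m, angles in rad, forces in N, time in s.
With the tool pointing down it reaches from about 0.4 to 0.85 m from the base axis. Payload 10.4 kg.
Tool frame: the origin (TCP) lies at the very end of the fingers, on their centre line; the grasp point (between the pads) lies 19 mm behind it; z points along the fingers, y is the line along which they close (so a half turn about z gives the same grasp; the last joint's range is limited). The gripper opens to 87 mm and grips with 3 to 60 N. Pads are 19 mm wide; open, the fingers measure 117 mm over their backs; the gripper's body (75 mm by 190 mm) begins 51 mm behind the grasp point.
Start: joints at [-1.286, 0.332, -0.065, 1.46, 0.022, 1.35, -0.088], TCP at [0.189, 0.596, 0.223] pointing down, gripper open.
Joint ranges: [-2.6, 2.6], [-0.5, 2.12], [-1.47, 1.34], [0.16, 2.42], [-1.27, 4.41], [0.06, 2.06], [-2.6, 2.6]. Speed limits (rad/s): [2.22, 2.22, 2.79, 2.79, 3.14, 3.14, 3.14].

INTERFACE

Orientations are given as a unit quaternion [x, y, z, w].
In Python, from bench import read_state, cams, workorder gives the robot as it stands.
- The arm moves only by the shell command python3 -m crank 'ROWS' [FORCE]. ROWS is text: rows parted by semicolons, each of 5 numbers parted by spaces: the shift along the tool's x, y, z scaled (see below), then the turn about the tool's z scaled (see below), then the opening, from -1 (shut) to 1 (fully open). In form: dx dy dz yaw jaw; .... A call has 1 to 10 rows; each row shifts and turns the commanded pose from where the row before left it, along the tool's axes as they then stand; what a row does not reach is not made up. The controller multiplies each number of a shift by 200 mm and each number of a turn by 90 degrees. A row lasts 1/10 s, in which the tool goes at most 50 mm and 8.59 degrees, less where a joint would pass 70% of its speed; a pose out of reach is approached as far as the arm can. A call with a number of a shift or a turn outside -1 to 1 is refused whole. A call with a gripper value outside its range is refused whole. The fingers move at their own pace and stop on an object; FORCE is the grip in N (left out, the last holds). Time passes only in rows, so rows that do not move let the fingers close. It gives the time, the measured TCP pose, the force, the opening and the grip force at its end, in the units of the state.
- read_state(): the state, without advancing time (a new reading comes with each control period).
- cams.camera(name): name is "side" or "top" or "wrist"; returns a dict with "img" (420x560x3 uint8, blue, green, red), "K" (3x3 intrinsics, pixels), "dist" ([k1, k2, p1, p2, k3] as OpenCV has them; the pictures are not rectified), "xyz" and "attitude" of the camera in the world; the wrist camera has in their place "mount" (4x4, takes a point from camera to tool coordinates, whose origin is the TCP and whose axes are the flange's). Camera axes: x right, y down, z forward; pixel columns grow to the right and rows downward; lengths in m; the calibration is good to about 2 mm. A picture is of the moment at which its call begins: read the wrist's pose just before it. There is no depth.
- workorder.close_job(): hands the job in; it is judged then, once.
The state is a dict: "time": time; "joint_positions": joint angles; "joint_vel": joint speeds; "joint_torque": joint torques, N m; "ee_pos": TCP position; "eef_rot": TCP orientation; "ft_force": force on the tool from outside, world axes, zero at the start; "torque": the same for the moment, N m; "width": finger opening in m; "grip_force": force on a finger pad.
Only numpy, scipy, OpenCV 4.12 (cv2) and the standard library are available. Lean on these libraries where they do the work, as an engineer would, in place of code of your own. Each camera call takes 0.05 s, during which the arm holds its last target. There are 200 camera calls.

TASK

Take the stirring rod from its holder and stir the ball knobs in the dispenser's hopper with it, well down among them and along the hopper's length, to and fro or round at least twice, then stand the rod back in its holder. Only then pull the spring-return gate out by its handle until its pointer lines up with the mark on the rail, so that all the knobs drop into the tray below. Finish while still holding the gate at the mark: do not let go; leave the other things on the counter where they stand.

Things in the scene. Friction and masses are not known exactly. Their poses are not given: they have to be found in the camera images.
- dispenser: Fixed grey sheet-metal counter dispenser. Origin: centre of the hopper, on the counter; z up; its front, with the gate handle, faces its own -x. On top an open hopper, rim 150 mm above the counter, walls 5 to 6 mm; below it a catch tray. An aluminium rail, 10 mm wide, top 78 mm above the counter, juts 182 mm forward of the origin at y = +65 mm and carries the mark.
- hopper_floor (a point): Centre of the hopper floor, 75 mm above the dispenser's origin. Inside, the hopper is 105 (dispenser's x) by 140 (y) mm at the rim. The flat floor, the top of the gate plate, is 38 mm wide in x (+-19) and 140 mm long in y; from its long edges two chutes rise at 45 degrees to the front and back walls.
- tray_floor (a point): Middle of the catch tray's floor (5 mm above the counter, 29 mm behind the dispenser's origin). Inside, the tray is 165 (dispenser's x) by 160 (y) mm, its wall 30 mm high; it sticks out behind (+x) the hopper.
- gate (a joint): Pull-out of the gate, m: 0 = shut, up to 0.075; it grows as the gate moves towards the dispenser's own -x. A spring pushes it shut with 3 N at 0, rising 1.5 N for each 10 mm (about 9 to 12 N at the mark). The hopper floor is fully open above 0.041.
- handle_top (a point): Top centre of the gate's handle, an upright black block 16 (dispenser's x) by 26 (y) by 60 mm tall, from 75 to 135 mm above the counter, standing 105 mm in front of the dispenser's origin when shut (39 mm clear of the hopper's front wall). The handle moves with the gate.
- pointer (a point): Outer end of the gate's pointer, a small dark bar 4 mm wide that sticks out from the handle's foot to the handle's left (dispenser's +y), 78 mm above the counter, in line with the handle's centre. Moves with the gate.
- mark: The mark: a small dark steel clip 8 (dispenser's x) by 14 (y) by 14 mm high with a ridge across its middle, fixed on the rail. Origin: centre of its underside. Its place along the rail varies: 42 to 60 mm forward of the shut pointer. Axes parallel to the dispenser's. The gate is at the mark when the pointer's dispenser x equals that of the mark.
- rod: Loose stirring rod, 160 mm long, about 80 g: steel shaft 10 mm in diameter, with a round wooden grip 22 mm in diameter over the top 50 mm (110 to 160 mm from the tip). Origin: its lower tip, z along the rod to the grip. It starts upright in the holder, its tip 10 mm above the counter.
- holder: Fixed dark steel block 60 x 60 x 70 mm high with one round hole in the middle of its top, 25 mm wide and 60 mm deep, its mouth flared to 37 mm. Origin: centre of its underside.
- knob0_center (a point): Centre of a loose black ball knob, a plain ball 20 mm in diameter, 12 g; one of six alike, lying in one layer on the hopper floor at the start.
- knob1_center (a point): Centre of a loose black ball knob, a plain ball 20 mm in diameter, 12 g; one of six alike, lying in one layer on the hopper floor at the start.
- knob2_center (a point): Centre of a loose black ball knob, a plain ball 20 mm in diameter, 12 g; one of six alike, lying in one layer on the hopper floor at the start.
- knob3_center (a point): Centre of a loose black ball knob, a plain ball 20 mm in diameter, 12 g; one of six alike, lying in one layer on the hopper floor at the start.
- knob4_center (a point): Centre of a loose black ball knob, a plain ball 20 mm in diameter, 12 g; one of six alike, lying in one layer on the hopper floor at the start.
- knob5_center (a point): Centre of a loose black ball knob, a plain ball 20 mm in diameter, 12 g; one of six alike, lying in one layer on the hopper floor at the start.
- can: Bystander: closed tin 60 mm in diameter, 120 mm tall, standing. Origin: centre of its underside.
- tape: Bystander: roll of grey tape lying flat, 100 mm across, 48 mm high. Origin: centre of its underside.
- stockbin: Bystander: empty orange stock bin 100 x 140 x 60 mm high. Origin: centre of its underside.

How it is judged:
By the outcome, as a careful person would: the job done as asked, in the order asked, and still so for the second after the job is handed in, while the arm keeps its last pose, push and grip.
It also fails if it takes over 72 s, if anything falls off the work surface, if the arm or the gripper's body presses on something with over 40 N, if the wrist force passes 120 N, or if a joint passes its speed limit or range.

## Working session

There is one attempt and no reset: what is moved stays moved. The work goes in short steps, Python scripts to look and compute and a shell command to move; the robot and the scene stay as the last step left them, time stands still between calls to the robot, and variables do not carry over. Pictures are saved under pics/ and viewed, at most 10 in all, crops included, and the job is handed in when it is done.

```bash
mkdir -p pics; ls
python3 - <<'E'
from bench import read_state, cams
import cv2, numpy as np
s=read_state();print(s)
ims=[]
for n in("top","side"):
    c=cams.camera(n);cv2.imwrite(f"pics/{n}0.png",c["img"]);print(n,c["K"],c["dist"],c["xyz"],c["attitude"])
c=cams.camera("wrist");print(c["mount"],c["K"],c["dist"]);cv2.imwrite("pics/wrist0.png",c["img"])
E
```

```text
pics
{'time': 0.0, 'joint_positions': array([-1.28559164,  0.33284958, -0.06470113,  1.46094551,  0.02161727,
        1.34987341, -0.08847479]), 'joint_vel': array([ 0.00047662, -0.00021041,  0.00010787,  0.00127553,  0.00078077,
        0.00168262,  0.00097258]), 'joint_torque': array([ 1.67696521e-04, -6.23273849e+01,  2.45356921e-02, -3.89875531e+01,
       -6.14633015e-02,  3.97558033e-02,  1.13331339e-04]), 'ee_pos': array([0.18924954, 0.59526051, 0.22176586]), 'eef_rot': array([ 1.53270198e-01,  9.88184077e-01, -6.86709537e-04, -6.59548335e-05]), 'ft_force': array([ 0.30623169, -0.79358196, -0.1387526 ]), 'torque': array([-0.04193871,  0.01369947, -0.03736303]), 'grip_force': 0.0, 'width': 0.08703226211981105}
top [[390.24895693   0.         278.34738179]
 [  0.         390.24895693 206.78749802]
 [  0.           0.           1.        ]] [0.03926392 0.         0.         0.         0.        ] [0.47959767 0.01147332 1.07086931] [-0.70401155  0.70873655 -0.03770002  0.02527746]
side [[474.73972926   0.         279.0507035 ]
 [  0.         474.73972926 213.12130295]
 [  0.           0.           1.        ]] [0.05512667 0.         0.         0.         0.        ] [ 0.43339528 -0.753946    0.7837476 ] [ 0.90400857 -0.09786153  0.03705768 -0.41450978]
[[ 7.12773520e-04 -9.67135152e-01 -2.54261853e-01  6.83623227e-02]
 [ 9.99999684e-01  6.00036808e-04  5.20945647e-04  5.73575741e-04]
 [-3.51258377e-04 -2.54262144e-01  9.67135274e-01 -1.61229564e-01]
 [ 0.00000000e+00  0.00000000e+00  0.00000000e+00  1.00000000e+00]] [[349.59482797   0.         278.72961482]
 [  0.         349.59482797 208.74307141]
 [  0.           0.           1.        ]] [-0.04607839  0.          0.          0.          0.        ]
```

View pics/top0.png

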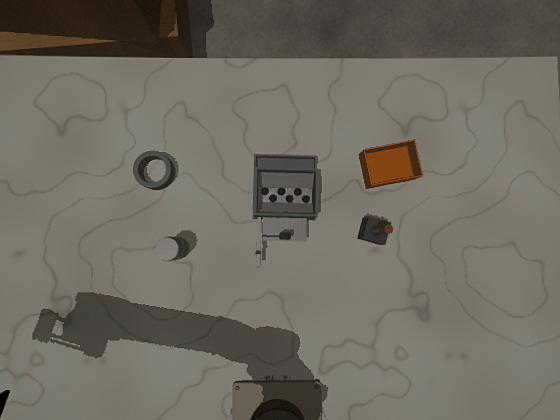

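View pics/side0.png

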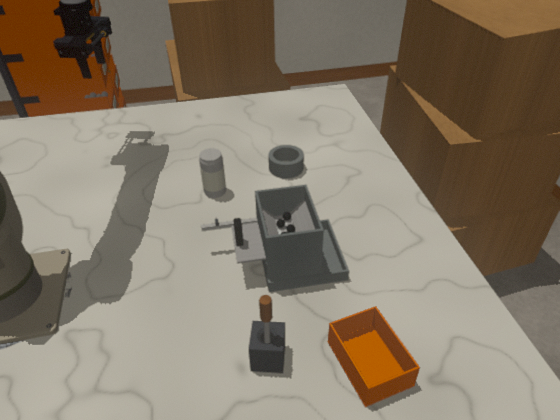

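Top view: dispenser hopper about (287,188), handle (286,236), rail (260,243), holder with rod (375,229), can (168,248), tape (155,170), bin (391,164). Side view: rod grip top (265,300), handle (238,232), mark (217,222). Now I'll enlarge the parts that matter.

Run:
```python
import cv2,numpy as np
t=cv2.imread("pics/top0.png");s=cv2.imread("pics/side0.png")
a=cv2.resize(t[145:275,240:405],None,fx=4.8,fy=4.5,interpolation=cv2.INTER_CUBIC)
a=cv2.resize(t[148:272,245:325],(400,600),interpolation=cv2.INTER_CUBIC)  # x5, y4.84
b=cv2.resize(t[205:255,350:400],(400,300),interpolation=cv2.INTER_CUBIC)  #x8,y6
c=cv2.resize(s[285:375,235:300],(400,300),interpolation=cv2.INTER_CUBIC)
o=np.hstack([a,np.vstack([b,c])]);o=np.clip(o.astype(float)*1.5,0,255).astype(np.uint8)
cv2.imwrite("pics/z1.png",o)
d=cv2.resize(s[175:300,190:360],(800,588),interpolation=cv2.INTER_CUBIC)
cv2.imwrite("pics/z2.png",np.clip(d*1.4,0,255).astype(np.uint8))
```

```text
(no output)
```

View pics/z1.png

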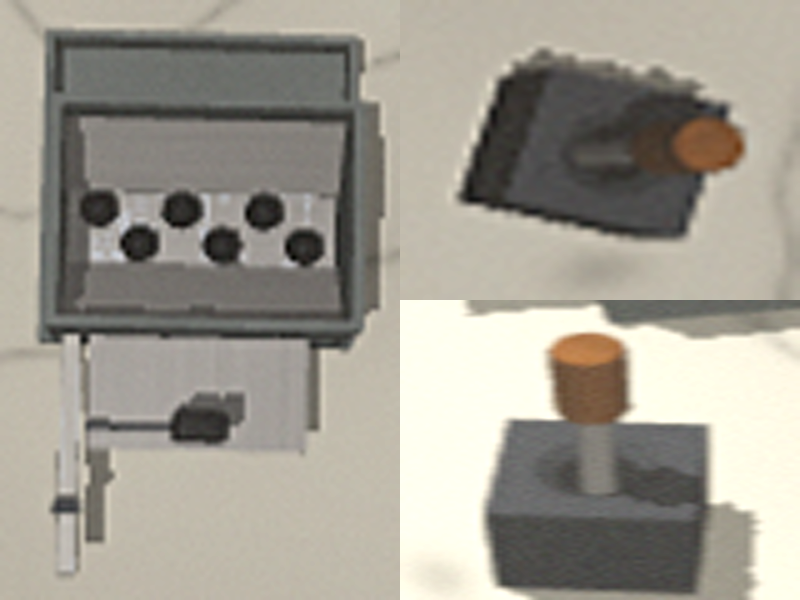

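View pics/z2.png

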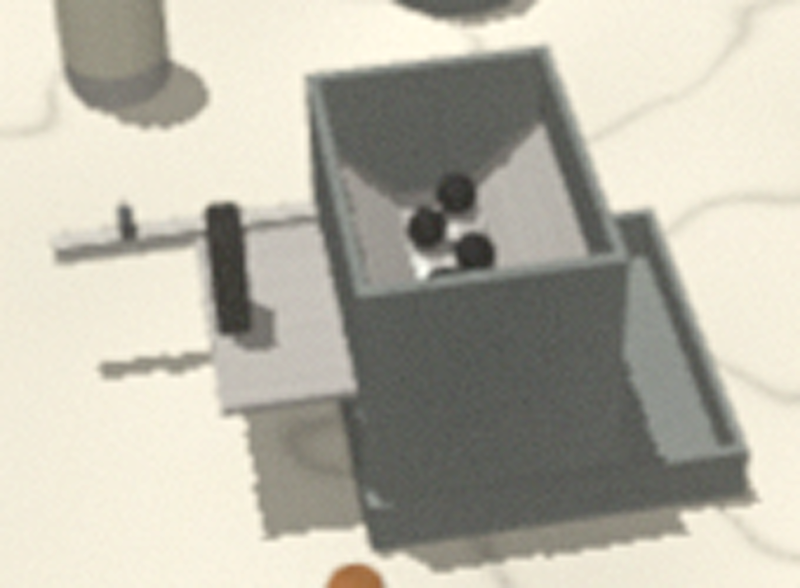

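The enlargements show the grip top at top (389,229) and side (265.5,300). In the top view the mark is at about (258,252) and the pointer end at about (263,235). The hopper rim is clear in both views, so I'll fit poses to these points.

```bash
cat > h.py <<'E'
import numpy as np, cv2
from scipy.spatial.transform import Rotation as R
from scipy.optimize import least_squares
from bench import read_state, cams
def cam(n):
    s=read_state(); c=cams.camera(n)
    if n=="wrist":
        T=np.eye(4);T[:3,:3]=R.from_quat(s["eef_rot"]).as_matrix();T[:3,3]=s["ee_pos"];T=T@c["mount"]
    else:
        T=np.eye(4);T[:3,:3]=R.from_quat(c["attitude"]).as_matrix();T[:3,3]=c["xyz"]
    return c["img"],(c["K"],c["dist"],T)
def proj(P,C):
    K,d,T=C;W=np.linalg.inv(T)
    return cv2.projectPoints(np.atleast_2d(np.float64(P)),cv2.Rodrigues(W[:3,:3])[0],W[:3,3],K,np.array(d))[0][:,0]
def tri(obs):  # [(cam,uv)..]
    r=least_squares(lambda p:np.concatenate([proj(p,C)[0]-uv for C,uv in obs]),[.5,0,.1]);return r.x,np.abs(r.fun).max()
def disp(q,pts):
    return np.array([q[0],q[1],0])+np.array(pts)@R.from_euler('z',q[2]).as_matrix().T
E
python3 - <<'E'
from h import *
_,T=cam("top");_,S=cam("side")
zt=lambda u,v:((u+.5)/5-.5+245,(v+.5)/4.839-.5+148)
zs=lambda u,v:((u+.5)/4.706-.5+190,(v+.5)/4.704-.5+175)
print("grip top",tri([(T,(388.6,228.8)),(S,(265.2,299.8))]))
print("shaft at holder top: top",tri([(T,(350+172/8,205+155/6)),(S,(235+200/6.154,285+190/3.333))]))
a,b=.058,.0755
obs=[(S,zs(308,76),(-a,b,.15)),(S,zs(550,45),(a,b,.15)),(S,zs(628,262),(a,-b,.15)),(S,zs(357,297),(-a,-b,.15)),
(T,zt(47,100),(a,b,.15)),(T,zt(362,104),(a,-b,.15)),(T,zt(40,334),(-a,b,.15)),(T,zt(361,337),(-a,-b,.15)),
(T,zt(64,574),(-.182,.065,.078)),(S,zs(228,204),(-.105,0,.135))]
def f(q): return np.concatenate([proj(disp(q,[P]),C)[0]-uv for C,uv,P in obs])
r=least_squares(f,[.52,0,0],loss='soft_l1');print(r.x,np.round(f(r.x).reshape(-1,2),1).tolist())
q=r.x
# mark x (dispenser) from each view
for C,uv,z in((T,zt(66,504),.09),(S,zs(126,222),.085)):
    m=least_squares(lambda p:proj(disp(q,[[p[0],p[1],z]]),C)[0]-uv,[-.15,.065]);print("mark",m.x)
m=least_squares(lambda p:proj(disp(q,[[p[0],p[1],.078]]),T)[0]-zt(88,424),[-.1,.05]);print("ptr end",m.x)
print("mark tri",tri([(T,zt(66,504)),(S,zs(126,215))]))
print("handle top",disp(q,[[-.105,0,.135]]),proj(disp(q,[[-.105,0,.135]]),T))
print("can",proj([.42,.3,.12],T))
E
```

```text
grip top (array([ 0.50656398, -0.26018781,  0.16576102]), np.float64(0.44621514888481784))
shaft at holder top: top (array([ 0.50701778, -0.25352789,  0.03708004]), np.float64(0.2115603411096174))
[ 0.59661442 -0.02273291 -0.03087254] [[-0.8, -1.3], [0.0, -1.1], [0.5, -1.5], [-0.4, -1.1], [0.6, -1.0], [0.7, -0.2], [0.6, -0.9], [0.2, 0.0], [-0.1, 0.7], [-1.0, 2.1]]
mark [-0.14380684  0.06431756]
mark [-0.14785247  0.0599655 ]
ptr end [-0.1022635   0.05477223]
mark tri (array([0.4527601 , 0.04624559, 0.08529599]), np.float64(0.7973331247575572))
handle top [[ 0.49166445 -0.01949181  0.135     ]] [[284.5031611  236.52152648]]
can [[150.83924513 267.8183555 ]]
```

```bash
python3 -m crank '0 0 -0.1 -0.088 1; 0 0 -0.1 -0.088 1; -0.17 -0.17 0 0 1; -0.17 -0.17 0 0 1; -0.17 -0.17 0 0 1; -0.17 -0.17 0 0 1; -0.17 -0.17 0 0 1; -0.17 -0.17 0 0 1; -0.17 -0.17 0 0 1; -0.17 -0.17 0 0 1'; python3 -m crank '-0.17 -0.17 0 0 1; -0.17 -0.17 0 0 1; 0 -0.24 0 0 1; 0 -0.24 0 0 1; 0 -0.24 0 0 1; 0 -0.24 0 0 1; 0 -0.24 0 0 1; 0 -0.24 0 0 1;0 -0.2 0 0 1; 0 0 0 0 1'
```

```text
time: 1.25
ee_pos: [0.4537, 0.3136, 0.2627]
eef_rot: [0.016, 1.0, 0.0, 0.0]
ft_force: [0.9, 0.6, -0.0]
width: 0.087
grip_force: 0.0
time: 2.25
ee_pos: [0.5074, -0.0891, 0.263]
eef_rot: [0.02, 1.0, -0.001, 0.0]
ft_force: [1.0, 1.2, -0.3]
width: 0.0871
grip_force: 0.0
```

```bash
cat > w.py <<'E'
from h import *; import sys,pickle
im,C=cam("wrist");n=sys.argv[1];cv2.imwrite(f"pics/{n}.png",im);pickle.dump(C,open(n+".pkl","wb"))
E
python3 w.py w1; python3 -m crank '0 -0.24 0 0 1; 0 -0.24 0 0 1; 0 -0.16 0 0 1; 0 0 0 0 1'; python3 w.py w2; python3 -c "
import cv2,numpy as np
a,b=[cv2.imread(f'pics/w{i}.png') for i in(1,2)]
o=np.hstack([cv2.resize(x,(400,300)) for x in(a,b)]);cv2.imwrite('pics/w12.png',np.clip(o*1.4,0,255).astype(np.uint8))
for x in(a,b):
    h=cv2.cvtColor(x,cv2.COLOR_BGR2HSV);m=((h[...,0]<15)&(h[...,1]>120)&(h[...,2]>60)).astype(np.uint8)
    n,_,st,ce=cv2.connectedComponentsWithStats(m)
    for i in range(1,n):
        if st[i,4]>80:print(st[i],ce[i])
"
```

```text
time: 2.7
ee_pos: [0.5033, -0.2145, 0.2625]
eef_rot: [0.018, 1.0, -0.001, -0.0]
ft_force: [0.3, 0.6, 0.6]
width: 0.0865
grip_force: 0.0
[ 48 193  52  37 811] [ 68.54007398 211.34401973]
[148 310  35  36 547] [168.65630713 333.13162706]
[208 205  25  25 493] [220.09127789 216.72008114]
[ 149  301  123   45 4278] [214.32398317 323.48807854]
```

View pics/w12.png

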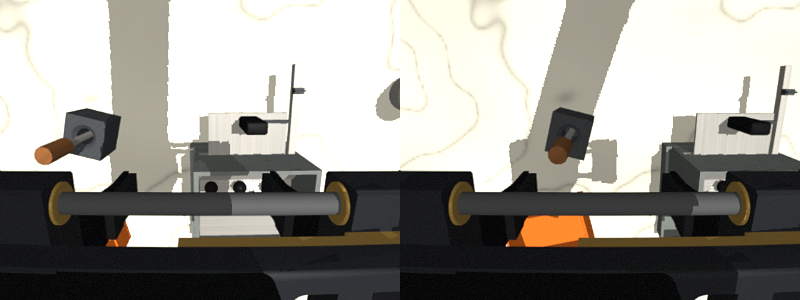

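w12 shows the rod top at about (59,218) in w1 and (220,217) in w2. The handle, pointer and mark are also in both views. I'll enlarge these for exact pixels.

```bash
python3 -c "
import cv2,numpy as np
a,b=[cv2.imread(f'pics/w{i}.png') for i in(1,2)]
g=lambda x,u,v,w,h,W,H:cv2.resize(x[v:v+h,u:u+w],(W,H),interpolation=cv2.INTER_CUBIC)
top=np.hstack([g(a,325,85,100,75,400,300),g(b,455,85,100,75,400,300)])
bot=np.hstack([g(a,40,145,133,100,400,300),g(b,187,145,133,100,400,300)])
cv2.imwrite('pics/z3.png',np.vstack([top,bot]))"
```

```text
(no output)
```

View pics/z3.png

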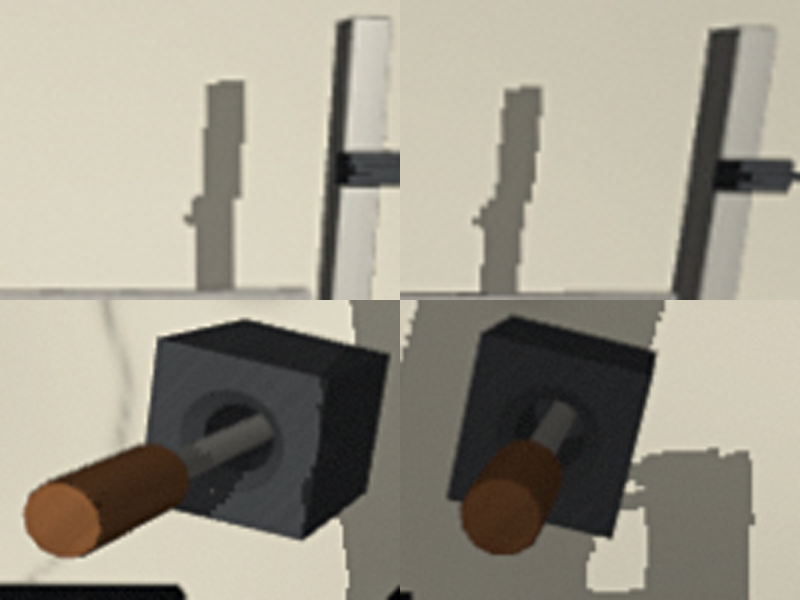

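Run:
```python
from h import *; import pickle
A,B=[pickle.load(open(f"w{i}.pkl","rb")) for i in(1,2)]
_,T=cam("top");_,S=cam("side")
print("rod top",tri([(A,(60.6,218)),(B,(219.9,216.7))]), tri([(A,(60.6,218)),(B,(219.9,216.7)),(T,(388.6,228.8)),(S,(265.2,299.8))]))
print("hole",tri([(A,(117,189.3)),(B,(235.5,190.7))]))
print("mark left base",tri([(A,(409.5,127.2)),(B,(533.75,129))]))
print("rail tip -y",tri([(A,(412.5,90)),(B,(539.5,91.8))]))
print("handle top in w1 guess",proj([.4917,-.0195,.135],A),proj([.4917,-.0195,.135],B))
s=read_state();print(s["ee_pos"],R.from_quat(s["eef_rot"]).as_matrix().round(4).tolist(),s["joint_positions"])
```

```text
rod top (array([ 0.50750166, -0.2594167 ,  0.16686039]), np.float64(0.23660658381223243)) (array([ 0.50750752, -0.25974512,  0.16620464]), np.float64(0.8188910810498555))
hole (array([ 0.50669841, -0.25955026,  0.06659158]), np.float64(1.1399229735506253))
mark left base (array([0.45337069, 0.04079996, 0.07723434]), np.float64(0.004628605158529808))
rail tip -y (array([0.41827645, 0.04210116, 0.07716042]), np.float64(0.41204475659415607))
handle top in w1 guess [[360.61356146 178.41832225]] [[506.67545015 178.97521021]]
[ 0.50476537 -0.20883101  0.26221424] [[-0.9996, 0.0294, -0.0004], [0.0294, 0.9996, 0.0009], [0.0004, 0.0009, -1.0]] [-0.21856376  0.14131682  0.59005413  1.63857967 -0.08049237  1.38659981
  1.92306462]
```

```bash
python3 -m crank '-0.01 -0.13 0 0 1; -0.01 -0.123 0 0 1; 0 0 0 0 1; 0 0 0 0 1; 0 0 0 0 1'; python3 -c "
from bench import read_state
for i in range(3):print(read_state()['ee_pos'])"; python3 -m crank '0 0 0 0 1; 0 0 0 0 1'
```

```text
time: 3.35
ee_pos: [0.5073, -0.2592, 0.2623]
eef_rot: [0.014, 1.0, 0.001, -0.0]
ft_force: [-0.2, -0.3, 0.2]
width: 0.0873
grip_force: 0.0
[ 0.50730935 -0.25923494  0.26234565]
[ 0.50730935 -0.25923494  0.26234565]
[ 0.50730935 -0.25923494  0.26234565]
time: 3.55
ee_pos: [0.5069, -0.2604, 0.2626]
eef_rot: [0.015, 1.0, 0.0, 0.0]
ft_force: [0.2, 0.6, 0.8]
width: 0.0869
grip_force: 0.0
```

```bash
python3 -m crank '0 0 0.2 0 1; 0 0 0.2 0 1; 0 0 0.2 0 1; 0 0 0.08 0 1; 0 0 0 0 1; 0 0 0 0 -1; 0 0 0 0 -1; 0 0 0 0 -1; 0 0 0 0 -1; 0 0 0 0 -1' 45;python3 -m crank '0 0 0 0 -1; 0 0 0 0 -1; 0 0 0 0 -1'
```

```text
time: 4.55
ee_pos: [0.5069, -0.2614, 0.127]
eef_rot: [0.016, 1.0, 0.0, 0.0]
ft_force: [0.5, -0.3, -0.3]
width: 0.0548
grip_force: 0.0
time: 4.85
ee_pos: [0.5066, -0.2613, 0.1265]
eef_rot: [0.016, 1.0, 0.0, -0.0]
ft_force: [-0.6, 0.1, 0.6]
width: 0.031
grip_force: 0.0
```

```bash
python3 -m crank '0 0 0 0 -1; 0 0 0 0 -1; 0 0 0 0 -1; 0 0 -0.1 0 -1; 0 0 -0.15 0 -1; 0 0 -0.15 0 -1; 0 0 -0.15 0 -1; 0 0 -0.15 0 -1; 0 0 -0.15 0 -1; 0 0 0 0 -1'
```

```text
time: 5.85
ee_pos: [0.5078, -0.2622, 0.3004]
eef_rot: [0.016, 1.0, -0.001, 0.003]
ft_force: [-0.1, -0.1, -1.0]
width: 0.021
grip_force: 45.0
```

```bash
python3 -m crank '-0.05 0.09 0 0 -1; -0.083 0.19 0 0 -1; -0.083 0.19 0 0 -1; -0.083 0.18 0 0 -1; -0.083 0.15 0 0 -1; -0.083 0.15 0 0 -1; 0 0 0 0 -1; 0 0 0 0 -1; 0 0 0 0 -1'
python3 - <<'E'
from h import *
a,_=cam("top");b,_=cam("side");w,_=cam("wrist")
g=lambda x,u,v,w,h,W,H:cv2.resize(x[v:v+h,u:u+w],(W,H),interpolation=cv2.INTER_CUBIC)
o=np.hstack([g(a,240,140,100,110,270,300),g(b,200,130,160,120,400,300)])
cv2.imwrite("pics/s1.png",np.clip(o*1.4,0,255).astype(np.uint8))
E
```

```text
time: 6.75
ee_pos: [0.605, -0.0755, 0.296]
eef_rot: [0.016, 1.0, -0.0, -0.0]
ft_force: [-0.8, -0.2, -0.5]
width: 0.0211
grip_force: 45.0
```

View pics/s1.png

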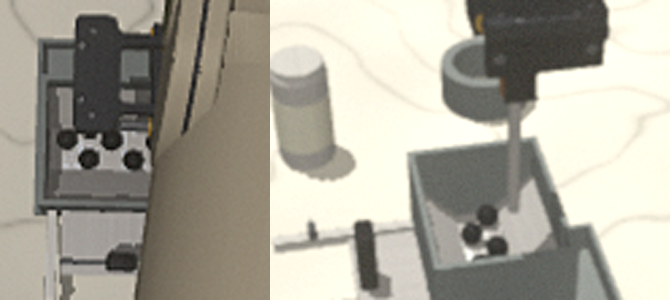

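s1 shows the rod upright in the grip, over the near (-y) end of the hopper, with its tip at about (514,210) in the crop. The knobs are undisturbed. Lowering it now.

```bash
python3 -c "
from h import *
_,S=cam('side');print(proj([.605,-.0755,.179],S))"; python3 -m crank '0 0 0.12 0 -1; 0 0 0.12 0 -1; 0 0 0.12 0 -1; 0 0 0.04 0 -1; 0 0 0.04 0 -1; 0 0 0.04 0 -1; 0 0 0 0 -1; 0 0 0 0 -1'
```

```text
[[297.29052581 213.22689176]]
time: 7.75
ee_pos: [0.6058, -0.0744, 0.2011]
eef_rot: [0.016, 1.0, 0.0, 0.0]
ft_force: [-0.7, -0.1, -1.9]
width: 0.021
grip_force: 45.0
```

```bash
python3 -m crank '0.045 0 0.015 0 -1; 0 0.06 0 0 -1; 0 0.06 0 0 -1; 0 0.06 0 0 -1; 0 0.06 0 0 -1; 0 0.06 0 0 -1; 0 0.06 0 0 -1; 0 0.06 0 0 -1; 0 0 0 0 -1'
```

```text
time: 8.65
ee_pos: [0.5993, 0.0113, 0.1976]
eef_rot: [0.015, 1.0, -0.0, 0.0]
ft_force: [-0.7, -0.6, -0.2]
width: 0.0211
grip_force: 45.0
```

```bash
python3 -m crank '0 0.05 0 0 -1; 0 0.02 0 0 -1; 0 -0.07 0 0 -1; 0 -0.07 0 0 -1; 0 -0.07 0 0 -1; 0 -0.07 0 0 -1; 0 -0.07 0 0 -1; 0 -0.07 0 0 -1; 0 -0.05 0 0 -1; 0 0 0 0 -1'; python3 -m crank '0.02 0.07 0 0 -1; 0.02 0.07 0 0 -1; 0 0.07 0 0 -1; 0 0.07 0 0 -1; 0 0.07 0 0 -1; 0 0.07 0 0 -1; 0 0.05 0 0 -1; -0.04 0 0 0 -1; -0.04 0 0 0 -1; 0 0 0 0 -1'; python3 -m crank '0 -0.07 0 0 -1; 0 -0.07 0 0 -1; 0 -0.07 0 0 -1; 0 -0.07 0 0 -1; 0 -0.07 0 0 -1; 0 -0.07 0 0 -1; 0 -0.05 0 0 -1; 0.04 0 0 0 -1; 0.02 0 0 0 -1; 0 0 0 0 -1'
```

```text
time: 9.65
ee_pos: [0.5963, -0.0703, 0.1973]
eef_rot: [0.016, 1.0, 0.001, -0.0]
ft_force: [-0.1, 3.1, -1.0]
width: 0.0208
grip_force: 44.9
time: 10.65
ee_pos: [0.6082, 0.0227, 0.197]
eef_rot: [0.016, 1.0, -0.0, -0.0]
ft_force: [0.5, -3.0, -1.4]
width: 0.0213
grip_force: 45.0
time: 11.65
ee_pos: [0.5932, -0.0704, 0.1983]
eef_rot: [0.016, 1.0, -0.0, 0.001]
ft_force: [3.7, -2.0, -0.1]
width: 0.0209
grip_force: 45.0
```

```bash
python3 -m crank '0 0.07 0 0 -1; 0 0.07 0 0 -1; 0 0.07 0 0 -1; 0 0.07 0 0 -1; 0 0.07 0 0 -1; 0 0.07 0 0 -1; 0 0.05 0 0 -1; -0.02 0 0 0 -1; -0.02 0 0 0 -1; 0 0 0 0 -1'; python3 -m crank '0 -0.07 0 0 -1; 0 -0.07 0 0 -1; 0 -0.07 0 0 -1; 0 -0.07 0 0 -1; 0 -0.07 0 0 -1; 0 -0.07 0 0 -1; 0 -0.05 0 0 -1; 0.02 0 0 0 -1; 0 0 0 0 -1; 0 0 0 0 -1'
python3 - <<'E'
from h import *
a,_=cam("top");b,_=cam("side")
g=lambda x,u,v,w,h,W,H:cv2.resize(x[v:v+h,u:u+w],(W,H),interpolation=cv2.INTER_CUBIC)
o=np.hstack([g(a,240,140,100,110,270,300),g(b,200,130,160,120,400,300)])
cv2.imwrite("pics/s2.png",np.clip(o*1.4,0,255).astype(np.uint8))
E
```

```text
time: 12.65
ee_pos: [0.604, 0.0231, 0.1973]
eef_rot: [0.016, 1.0, -0.0, -0.0]
ft_force: [-1.1, -0.5, -1.2]
width: 0.021
grip_force: 45.0
time: 13.65
ee_pos: [0.5967, -0.0701, 0.1976]
eef_rot: [0.015, 1.0, -0.0, 0.0]
ft_force: [-0.6, 0.4, -0.6]
width: 0.0209
grip_force: 45.0
```

View pics/s2.png

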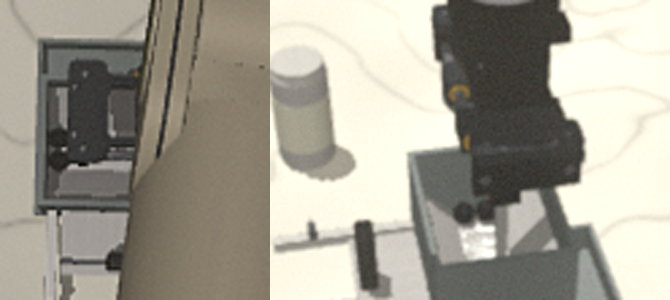

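s2 shows the knobs shifted from where they started, two of them now at the far end. That is several full strokes, so I'll return the rod.

```bash
python3 -m crank '0 0 -0.1 0 -1; 0 0 -0.14 0 -1; 0 0 -0.14 0 -1; 0 0 -0.14 0 -1; 0.04 -0.1 0 0 -1; 0.08 -0.18 0 0 -1; 0.08 -0.18 0 0 -1; 0.08 -0.18 0 0 -1; 0.08 -0.18 0 0 -1; 0.058 -0.149 0 0 -1'; python3 -m crank '0 0 0 0 -1; 0 0 0 0 -1; 0 0 0 0 -1; 0 0 0 0 -1';python3 - <<'E'
from h import *
a,A=cam("top");b,B=cam("side")
s=read_state();p=s["ee_pos"];print(p,"tip expect",proj(p-[0,0,.117],B),proj([.507,-.2595,.07],B))
g=lambda x,u,v,w,h,W,H:cv2.resize(x[v:v+h,u:u+w],(W,H),interpolation=cv2.INTER_CUBIC)
o=np.hstack([g(b,200,200,160,180,480,540),g(a,240,140,80,110,320,440)[:,:].repeat(1,0) if 0 else cv2.resize(a[140:250,240:300],(300,540))])
cv2.imwrite("pics/s3.png",np.clip(o*1.4,0,255).astype(np.uint8))
E
```

```text
time: 14.75
ee_pos: [0.5057, -0.2633, 0.3018]
eef_rot: [0.016, 1.0, -0.0, 0.0]
ft_force: [0.3, -1.1, -1.3]
width: 0.021
grip_force: 45.0
time: 15.15
ee_pos: [0.5078, -0.2598, 0.3014]
eef_rot: [0.015, 1.0, 0.0, -0.0]
ft_force: [0.2, 0.2, -1.0]
width: 0.0214
grip_force: 45.0
[ 0.50757962 -0.26018863  0.30139451] tip expect [[265.75742557 292.27841066]] [[267.42825892 334.01587209]]
```

View pics/s3.png

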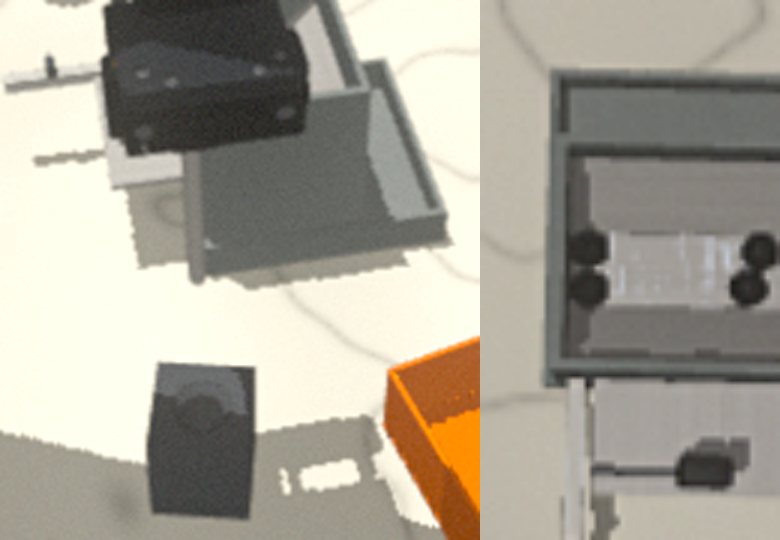

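The tip is at (265,293), matching the expected (265.8,292.3), and it sits straight above the hole. Lowering now.

```bash
python3 -m crank '0 0 0.15 0 -1; 0 0 0.17 0 -1; 0 0 0.13 0 -1; 0 0 0.08 0 -1; 0 0 0.08 0 -1; 0 0 0.08 0 -1; 0 0 0.08 0 -1; 0 0 0.06 0 -1; 0 0 0.025 0 -1; 0 0 0 0 -1'
```

```text
time: 16.25
ee_pos: [0.5069, -0.2609, 0.1301]
eef_rot: [0.016, 1.0, 0.0, -0.0]
ft_force: [-1.1, -0.2, -0.3]
width: 0.0213
grip_force: 45.0
```

```bash
python3 -m crank '0 0 0.01 0 -1; 0 0 0 0 -1; 0 0 0 0 0.2; 0 0 0 0 0.2; 0 0 0 0 0.2; 0 0 0 0 0.4; 0 0 -0.08 0 0.4; 0 0 -0.15 0 0.4; 0 0 -0.2 0 0.4; 0 0 -0.2 0 0.4'; python3 -m crank '0 0 0 0 0.4; 0 0 0 0 0.4'
python3 - <<'E'
from h import *
b,B=cam("side");h=cv2.cvtColor(b[280:340,240:300],cv2.COLOR_BGR2HSV);m=(h[...,0]<15)&(h[...,1]>120)&(h[...,2]>40);v,u=np.nonzero(m);print(m.sum(),u.min()+240,u.max()+240,v.min()+280,v.max()+280, proj([.507,-.26,.17],B),proj([.507,-.26,.12],B))
b=cv2.imread("pics/side0.png");h=cv2.cvtColor(b[280:340,240:300],cv2.COLOR_BGR2HSV);m=(h[...,0]<15)&(h[...,1]>120)&(h[...,2]>40);v,u=np.nonzero(m);print(m.sum(),u.min()+240,u.max()+240,v.min()+280,v.max()+280)
E
```

```text
time: 17.25
ee_pos: [0.5067, -0.2611, 0.2558]
eef_rot: [0.016, 1.0, 0.0, -0.0]
ft_force: [1.7, 0.3, -0.1]
width: 0.0606
grip_force: 0.0
time: 17.45
ee_pos: [0.5074, -0.2613, 0.2551]
eef_rot: [0.016, 1.0, -0.0, 0.001]
ft_force: [-0.2, -0.3, -1.6]
width: 0.0609
grip_force: 0.0
89 261 270 297 321 [[265.67001152 297.96535369]] [[266.61245713 316.81434776]]
110 260 270 295 320
```

```bash
python3 -m crank '0 0.1 0 0 0.4; 0 0.2 0 0 0.4; 0 0.2 0 0 0.4; 0 0.2 0 0 0.4; 0 0.2 0 0 0.4; 0.04 0.2 0 0 0.4; 0.04 0.1 0 0 0.4; 0 0 0 0 0.4; 0 0 0 0 0.4; 0 0 0 0 0.4'; python3 w.py w3
python3 - <<'E'
from h import *; import itertools,pickle
def bbox(img,u0,u1,v0,v1,th=45):
    m=(img[v0:v1,u0:u1].max(2)<th).astype(np.uint8);n,_,st,_=cv2.connectedComponentsWithStats(m)
    st=st[1:];st=st[st[:,4].argmax()];return np.array([st[0]+u0-.5,st[1]+v0-.5,st[0]+st[2]-.5+u0,st[1]+st[3]-.5+v0]),st[4]
t=cv2.imread("pics/top0.png");s=cv2.imread("pics/side0.png");a=cv2.imread("pics/w1.png");b=cv2.imread("pics/w2.png")
_,T=cam("top");_,S=cam("side");A,B=[pickle.load(open(f"w{i}.pkl","rb")) for i in(1,2)]
bs=[(T,bbox(t,270,300,225,245)),(S,bbox(s,228,248,210,250)),(A,bbox(a,325,385,155,200)),(B,bbox(b,450,525,155,200))]
P=np.array(list(itertools.product((-.008,.008),(-.013,.013),(.075,.135))))
def f(q,C,o):
    p=proj(disp([q[0],q[1],-.031],P),C);e=np.r_[p.min(0),p.max(0)]-o;return e
for C,(o,n) in bs: print(o,n)
for sub in(bs[:2],bs[2:],bs):
    r=least_squares(lambda q:np.concatenate([f(q,C,o) for C,(o,_) in sub]),[.49,-.02],loss='soft_l1');print(r.x,r.fun.round(1))
print(read_state()["ee_pos"])
E
```

```text
time: 18.5
ee_pos: [0.4984, -0.022, 0.2539]
eef_rot: [0.016, 1.0, -0.0, -0.0]
ft_force: [-1.3, 0.1, 0.3]
width: 0.0607
grip_force: 0.0
[278.5 231.5 290.5 238.5] 63
[237.5 229.5 240.5 232.5] 3
[334.5 162.5 373.5 188.5] 830
[457.5 162.5 518.5 188.5] 1157
[ 0.49552849 -0.02001834] [  0.2  -0.1  -0.3   0.1  -3.  -14.1   4.9  13.1]
[ 0.49269652 -0.02132254] [-2.3 -1.3  0.9  0.6 -2.7 -0.6  2.1  0.9]
[ 0.49300828 -0.02087475] [  0.6   1.    0.1   1.1  -4.2 -13.6   3.8  13.6  -1.9  -1.    1.4   1.
  -2.3  -0.3   2.5   1.3]
[ 0.49862845 -0.02175815  0.25426155]
```

View pics/w3.png

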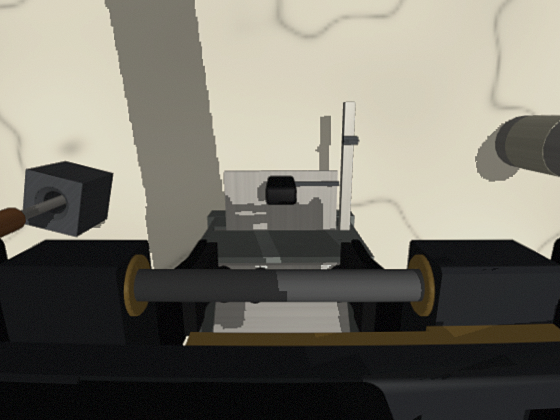

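w3 shows the handle blob at about (266–296, 177–204), the pointer at row 183 and the mark near (351,140). The handle is centred under the gripper, with only a small x correction needed before grasping.

```bash
python3 -m crank '0.028 0.005 0 0 0.4; 0 0 0 0 0.4; 0 0 0.2 0 0.4; 0 0 0.2 0 0.4; 0 0 0.15 0 0.4; 0 0 0.13 0 0.4; 0 0 0.105 0 0.4; 0 0 0 0 0.4; 0 0 0 0 -1; 0 0 0 0 -1' 55; python3 -m crank '0 0 0 0 -1; 0 0 0 0 -1; 0 0 0 0 -1; 0 0 0 0 -1; 0 0 0 0 -1; 0 0 0 0 -1'
```

```text
time: 19.65
ee_pos: [0.4939, -0.0195, 0.0989]
eef_rot: [0.016, 1.0, 0.0, 0.001]
ft_force: [-0.2, -0.6, -0.2]
width: 0.0516
grip_force: 0.0
time: 20.25
ee_pos: [0.4932, -0.0202, 0.0979]
eef_rot: [0.016, 1.0, -0.0, 0.0]
ft_force: [-0.4, -6.0, 6.7]
width: 0.0252
grip_force: 55.0
```

```bash
python3 w.py w4; python3 -m crank '0.03 0 0 0 -1; 0.04 0 0 0 -1; 0.05 0 0 0 -1; 0.05 0 0 0 -1; 0.03 0 0 0 -1; 0 0 0 0 -1; 0 0 0 0 -1; 0 0 0 0 -1; 0 0 0 0 -1'; python3 w.py w5
python3 - <<'E'
from h import *; import pickle
C=pickle.load(open("w5.pkl","rb"));p=read_state()["ee_pos"];print(p,read_state()["ft_force"])
d=R.from_euler('z',-.031).as_matrix()
print("ptr pts",proj(np.array([p[0],p[1],.078])+np.array([[0,.02,0],[0,.035,0],[0,.054,0]])@d.T,C).round(1).tolist())
print("mark",proj([[.4534,.0408,.078],[.4534,.0408,.092],[.454,.0538,.092]],C).round(1).tolist())
for n in("w3","w5"):
    g=cv2.imread(f"pics/{n}.png",0)
    if n=="w3": print(g[174:192,298:342:4])
im,T=cam("top");pt=proj(np.array([p[0],p[1],.078])+np.array([[0,.054,0]])@d.T,T)[0];print("top",pt)
u,v=pt.round().astype(int);print(cv2.cvtColor(im,6)[v-10:v+10,u-10:u+10])
E
```

```text
time: 21.2
ee_pos: [0.4547, -0.0191, 0.0979]
eef_rot: [0.016, 1.0, -0.0, 0.002]
ft_force: [8.5, -5.5, -3.7]
width: 0.0252
grip_force: 55.0
[ 0.45472946 -0.01908074  0.0978989 ] [ 8.62770036 -4.85500435 -4.37843027]
ptr pts [[314.3, 244.8], [341.4, 244.7], [375.7, 244.7]]
mark [[386.5, 239.2], [394.6, 248.6], [419.6, 248.8]]
[[172 171 175 175 175 170 174 172 174 176 219]
 [174 171 175 174 173 171 174 175 172 172 220]
 [173 171 173 174 173 171 173 173 173 174 219]
 [173 173 175 173 173 171 175 172 172 173 221]
 [174 171 173 174 173 170 176 175 174 174 220]
 [177 175 177 177 177 175 176 174 176 177 223]
 [179 176 178 177 179 176 152 151 151 152 194]
 [103 100 103 102 101 100  79  79  81  82 114]
 [ 58  59  59  59  58  58  58  57  59  59  73]
 [ 68  68  68  70  68  67  67  69  67  67  80]
 [ 69  64  65  67  66  67  66  69  69  67  73]
 [ 65  73  74  75  74  76  74  76  67  74  86]
 [ 85 157 158 159 157 153 158 154  87 156 198]
 [161 175 176 179 175 173 175 175 155 175 226]
 [178 172 174 173 172 170 172 172 170 170 223]
 [178 170 171 170 171 168 172 171 169 172 225]
 [176 172 171 173 171 
[... 1105 characters left out ...]
  90  84
   85  85]
 [ 44  44  44  43  29  29  39  81  80  88  85  89  89  80  30  75  90  86
   88  87]
 [ 44  41  47  43  43  64  63  79  83  89  86  85  89  85  28  77  89  87
   86  89]
 [ 42  44  43  41  41  73  70  78  80  88  87  87  87  87  26  77  88  86
   88  87]
 [ 43  45  43  42  51  71  68  68  82  88  87  85  90  86  28  76  88  87
   88  86]
 [ 44  46  41  40  50  67  63  63  88  88  86  86  87  85  29  77  90  88
   87  88]
 [ 43  45  43  46  76 127 116  57  90  89  87  89  90  86  24  65  90  87
   86  86]
 [ 42  43  43  40  71 148 135  61  88  88  87  87  89  87  25  61  90  88
   87  89]
 [ 45  45  45  39  46  92  90  70  87  88  87  86  89  87  23  63  92  88
   86  87]]
```

Run:
```python
import cv2,numpy as np
np.set_printoptions(linewidth=250)
for n in("w4","w5"):
    g=cv2.imread(f"pics/{n}.png",0);print(n);print(np.r_[0,np.arange(330,428,4)]);
    for v in range(222,264):print(v,g[v,330:428:4])
```

```text
w4
[  0 330 334 338 342 346 350 354 358 362 366 370 374 378 382 386 390 394 398 402 406 410 414 418 422 426]
222 [ 98  98  96  99  96 173 104 103 105 104  93  96  91 201  70 110 111 111 110 211 230 231 231 231 231]
223 [102 103 103 104 101 128 100 101  99 103 100 102  96 191  71 111 111 109 110 207 231 231 231 231 231]
224 [100 103 102 102 101 101 101 101 101 102  98 102  94 190  70 112 113 111 111 212 232 231 231 230 230]
225 [103 104 102 101 102 100 101 102 101 104 100 102  97 190  71 111 110 111 110 216 231 232 231 232 231]
226 [102 103 102 101  98 100 101 103 100 103 100 102 104 160  71 110 113 111 111 216 230 231 230 231 231]
227 [102 103 101 101 101 102 100 101 102 104 101 101 105 151  68 113 112 111 110 227 231 230 231 231 231]
228 [102 102 103 102 100 101 102 102 100 104 101 100 104 150  70 112 111 111 109 229 231 231 231 231 231]
229 [102 105  99 103 100 102 102 101 100 101 100 102 105 123  70 111 112 112 111 223 231 231 231 231 230]
230 [103 105  99 102 100 101 103 102 100 102 100 101 114 115  69 113 110 111 110 235 231 230 231 231 231]
231 [103 103  96  99  97 101  99 101 
[... 6821 characters left out ...]
 20  21  24  22  21  19  18  21  20  16  16  22  12  16  20  15]
258 [ 72 184 178 185  54  64  14  19  20  18  19  17  22  21  21  20  17  17  20  16  19  22  21  22  19]
259 [  9 184 178 184  53  68  12  24  14  19  21  21  21  19  19  17  19  14  17  17  23  17  20  15  20]
260 [  0 188 178 184  55  67  13  20  20  22  22  19  22  18  18  18  18  21  18  16  19  19  16  18  20]
261 [  7 180 178 184  55  71  20  18  23  21  18  23  16  15  21  16  18  16  16  20  16  20  20  21  17]
262 [ 11 119 179 158  56  69  27  17  22  19  20  17  18  19  17  15  17  16  18  16  21  18  19  22  21]
263 [  6  46 182 132  54  67  44  15  20  17  19  19  17  21  18  17  13  16  20  23  24  22  26  24  24]
```

Run:
```python
from h import *; import pickle
np.set_printoptions(linewidth=250)
g=cv2.imread("pics/w3.png",0)
for v in range(128,152):print(v,g[v,338:364:2])
C3,C4,C5=[pickle.load(open(f"w{i}.pkl","rb")) for i in(3,4,5)]
def bp(C,u,v,z):
    K,d,T=C;n=cv2.undistortPoints(np.array([[[u,v]]],float),K,np.array(d))[0,0];r=T[:3,:3]@[*n,1.];return (T[:3,3]+r*(z-T[2,3])/r[2])
for z in(.076,.078,.08):print("ptr rear edge w5",bp(C5,336,249,z),"w4",bp(C4,336,249,z),"w3 edges",bp(C3,320,181.1,z)[0],bp(C3,320,185.7,z)[0])
print("mark front base edge w5",bp(C5,392,231.1,.078),bp(C5,400,231.1,.078))
for C,n in((C3,"C3"),(C5,"C5")):print(n,proj([[.4494,.0408,.078],[.4574,.0408,.078],[.4494,.0408,.09],[.4534,.0408,.092]],C).round(1).tolist())
```

```text
128 [214 218  76 150 211 210 207 204 168 213 211 210 211]
129 [212 220  73 155 210 210 208 205 160 213 212 212 210]
130 [213 219  73 159 211 209 207 204 161 213 211 211 211]
131 [214 219  74 166 211 208 207 206 173 212 212 212 210]
132 [214 220  76 171 210 209 205 204 193 215 213 210 211]
133 [214 219  70 178 210 211 209 206 186 216 211 211 212]
134 [214 218  67 182 214 213 210 207 176 218 214 212 210]
135 [214 219  62 144 168 168 167 166 143 178 215 212 210]
136 [213 223  52  73  75  77  73  77  73  90 190 213 212]
137 [215 221  49  72  68  66  69  68  69  65 149 215 212]
138 [215 220  49  75  76  74  75  75  73  70 145 217 212]
139 [214 222  52  69  65  67  71  70  68  65 119 215 213]
140 [215 221  46  62  64  64  70  71  67  65  85 215 213]
141 [215 223  40  56  66  63  74  74  75  72 119 216 212]
142 [215 223  37  65  67  66  74  71  75  69 159 216 214]
143 [216 221  45  74  68  67  69  71  70  65 174 217 213]
144 [215 222  58  81  76  75  77 102 107 101 195 213 214]
145 [215 222  64 172 167 164 163 174 181 180 216 214 212]
146 [216 222  58 214 210 210 206 208 217 217 214 214 213
[... 235 characters left out ...]
51 [215 223  61 209 203 202 201 201 215 214 214 214 213]
ptr rear edge w5 [0.45903013 0.0132704  0.076     ] w4 [0.49745329 0.0121948  0.076     ] w3 edges 0.4924196964633668 0.49702047924643333
ptr rear edge w5 [0.45823064 0.01294601 0.078     ] w4 [0.49666137 0.01186982 0.078     ] w3 edges 0.49205404834941485 0.4966277012307351
ptr rear edge w5 [0.45743114 0.01262161 0.08      ] w4 [0.49586945 0.01154484 0.08      ] w3 edges 0.49168840023546284 0.4962349232150368
mark front base edge w5 [0.44877721 0.04357101 0.078     ] [0.44892284 0.04799652 0.078     ]
C3 [[342.8, 136.1], [342.7, 144.6], [345.1, 136.7], [345.5, 141.3]]
C5 [[386.9, 232.3], [386.2, 246.0], [393.8, 239.9], [394.6, 248.6]]
```

```bash
python3 -m crank '0.012 0 0 0 -1; 0.01 0 0 0 -1; 0 0 0 0 -1; 0 0 0 0 -1; 0 0 0 0 -1; 0 0 0 0 -1; 0 0 0 0 -1; 0 0 0 0 -1; 0 0 0 0 -1; 0 0 0 0 -1';  python3 w.py w6
python3 - <<'E'
from h import *; import pickle
np.set_printoptions(linewidth=250)
g=cv2.imread("pics/w6.png",0)
print(read_state()["ee_pos"])
for v in range(222,253):print(v,g[v,[332,336,340]],g[v,382:414:4])
C=pickle.load(open("w6.pkl","rb"))
print(proj([[.4488,.0436,.078]],C))
im,T=cam("top");q=(.598,-.0225,-.031)
# balls in hopper / tray (tray visible behind hopper)
h0=cv2.imread("pics/top0.png",0);h1=cv2.cvtColor(im,6)
for n,z,P in(("hopper",.085,[[.019,.06,.085],[-.019,-.06,.085]]),("tray",.015,[[.11,.08,.015],[.06,-.08,.015]])):
    a=proj(disp(q,P),T).round().astype(int);print(n,a.tolist());u0,u1=sorted(a[:,0]);v0,v1=sorted(a[:,1]);print(h1[v0:v1:2,u0:u1:2])
E
```

```text
time: 22.3
ee_pos: [0.4505, -0.019, 0.0979]
eef_rot: [0.016, 1.0, -0.0, 0.002]
ft_force: [8.8, -6.3, -5.8]
width: 0.0254
grip_force: 55.0
[ 0.45044434 -0.01894334  0.09793145]
222 [ 97 103  96] [224  70 105 108 109 107 204 227]
223 [101 100  98] [195  67 107 108 110 108 203 226]
224 [101 100  98] [183  71 107 110 110 107 202 226]
225 [100 100 100] [184  69 105 110 109 108 210 226]
226 [101  99 102] [156  68 108 108 108 108 211 227]
227 [100 100  97] [146  69 109 110 109 106 223 227]
228 [100 101  98] [144  71 109 108 108 108 223 227]
229 [101 100 100] [119  67 111 109 107 106 224 227]
230 [ 99 100 100] [111  68 107 108 108 104 232 228]
231 [101 100 100] [112  67 111 109 109 105 233 226]
232 [99 99 99] [111  69 109 110 108 107 231 226]
233 [99 97 95] [ 91  69 109 109 108 105 232 226]
234 [ 94 100 100] [ 84  69 108 109 110 105 231 227]
235 [107 172 172] [ 84  69 110 110 107 104 232 226]
236 [172 186 187] [ 76  68 110 111 109 106 233 227]
237 [188 184 185] [ 77  69 111 112 112 107 239 231]
238 [160 159 116] [ 83  62  97  94  95  91 197 237]
239 [79 75 47] [ 62  32  42  41  40  38  69 19
[... 1435 characters left out ...]
76 76 75 73 75 75 75 74 75 74 75 76 72 77 75 77 74 76 75 74 74 74 77]
 [42 82 77 77 74 76 76 75 75 74 74 77 74 74 76 74 73 75 74 75 75 73 75 76 75 74 79 77 75]
 [44 80 78 78 75 75 76 76 76 75 75 75 75 75 75 75 76 75 76 74 73 74 75 74 76 73 76 75 76]
 [71 79 80 75 76 75 76 75 75 74 74 75 74 76 76 74 77 74 73 74 75 75 74 78 76 75 77 77 77]
 [74 56 55 59 59 58 64 64 62 63 64 72 69 70 73 71 78 81 80 81 79 78 77 78 77 77 78 78 75]
 [77 36 40 35 36 37 37 38 36 34 37 36 36 37 34 37 36 36 40 38 37 41 38 38 42 38 42 41 41]
 [79 54 65 95 93 89 90 90 91 90 88 89 88 89 87 86 85 87 85 84 86 85 85 85 85 82 68 67 70]
 [75 54 57 94 89 91 91 91 89 89 90 89 89 91 89 88 89 88 88 88 86 88 86 87 87 87 88 87 90]]
```

Run:
```python
from h import *
im,T=cam("top");g=cv2.cvtColor(im,6);q=(.598,-.0225,-.031)
m=(g[170:212,256:316]<36).astype(np.uint8)
print("\n".join(f"{170+i} "+"".join(".#"[x] for x in r) for i,r in enumerate(m)))
print(proj(disp(q,[[.019,.07,.075],[-.019,-.07,.075],[.019,.07,.065],[-.0525,.07,.15],[.0525,-.07,.15]]),T).round().tolist())
si,S=cam("side");g=cv2.cvtColor(si,6);m=(g[195:236,262:318]<40).astype(np.uint8)
print("\n".join(f"{195+i} "+"".join(".#"[x] for x in r) for i,r in enumerate(m)))
def bp(C,u,v,z):
    K,d,T=C;n=cv2.undistortPoints(np.array([[[u,v]]],float),K,np.array(d))[0,0];r=T[:3,:3]@[*n,1.];return (T[:3,3]+r*(z-T[2,3])/r[2])
print(read_state()["ee_pos"],read_state()["time"])
```

```text
170 ..#.........................................................
171 ..#....##.....#.##..#.##..##.....##.#....#..................
172 .........................................#########..#..#....
173 ............................................................
174 ............................................................
175 ..........................................................#.
176 ..........................................................#.
177 ..........................................................#.
178 ..........................................................#.
179 ..........................................................#.
180 ..........................................................#.
181 ..........................................................#.
182 ............................................................
183 ..........................................................#.
184 ............................................................
185 ..........................................................#.
186 ........................................................
[... 3554 characters left out ...]
...............................................
226 ........................................................
227 ........................................................
228 ........................................................
229 ........................................................
230 ........................................................
231 ........................................................
232 ........................................................
233 ........................................................
234 ........................................................
235 ........................................................
[ 0.45044403 -0.01897035  0.09791163] 22.5
```

The four visible knobs are about 7 px across, seen through the open slot against tray-coloured ground. The side view shows none left in the hopper. The pointer lines up with the mark to within about 1 mm, so I'm handing in.

```bash
python3 -c "
from bench import workorder
print(workorder.close_job())"
```

```text
the job is handed in; nothing more can be done
None
```

I stirred the knobs, stood the rod back in its holder, then pulled the gate to the mark and handed the job in still holding it there (pointer within about 1 mm); the top view shows four of the six knobs in the tray, and I take the other two to be out of sight under the chutes, since the side view shows none left in the hopper.

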